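Set the order screen and shut the ticket printer

ROBOT

A 6-joint arm with a two-finger parallel gripper is mounted at the origin on a cart in front of the work surface, level with it; the furniture and walls round the work are solid. World frame = base frame: x ahead of the robot, y to its left, z up, the work surface at z = 0. Lengths are in m, angles in rad, forces in N, time in s.
With the tool pointing down it reaches from about 0.35 to 0.775 m from the base axis. Payload 5.5 kg.
Tool frame: the origin (TCP) lies between the finger pads; the fingertips stand 19 mm ahead of it and the grasp point (between the pads) is the TCP; z points along the fingers, y is the line along which they close (so a half turn about z gives the same grasp; the last joint's range is limited). The gripper opens to 85 mm and grips with 20 to 120 N. Pads are 22 mm wide; open, the fingers measure 114 mm over their backs; the gripper's body (76 mm by 85 mm) begins 54 mm behind the grasp point. The pads swing forward as they close: fully open they stand 13 mm farther back than shut.
Start: joints at [1.076, 0.313, 0.046, 1.304, 0, 1.431], TCP at [0.2, 0.539, 0.211] pointing down, gripper open.
Joint ranges: [-2.76, 2.76], [-0.86, 1.69], [-1.03, 1.26], [-2.2, 2.34], [-1.47, 1.5], [-3.14, 3.14]. Speed limits (rad/s): [2.57, 2.57, 3.14, 3.14, 3.14, 3.14].

INTERFACE

Orientations are given as a unit quaternion [w, x, y, z].
In Python, from workcell import env gives the robot as it stands.
- The arm moves only by the shell command python3 -m pendant 'ROWS' [FORCE]. ROWS is JSON, a list of rows, each an object with "travel": the shift along the tool's x, y, z scaled (see below), a list of three; "rot": the turn, a rotation vector about the tool's x, y, z scaled (see below), a list of three; "fingers": the opening, from -1 (shut) to 1 (fully open). In form: [{"travel": [dx, dy, dz], "rot": [wx, wy, wz], "fingers": fingers}, ...]. A call has 1 to 10 rows; each row is the pose to reach, as a shift and turn from the pose commanded when the call began, along the tool's axes at that moment; what a row does not reach only later rows make up. The controller multiplies each number of a shift by 0.12 m and each number of a turn by 60 degrees. A row lasts 1/10 s, in which the tool goes at most 50 mm and 8.59 degrees, less where a joint would pass 70% of its speed; a pose out of reach is approached as far as the arm can. A call with a number of a shift or a turn outside -1 to 1 is refused whole. A call with a gripper value outside its range is refused whole. The fingers move at their own pace and stop on an object; FORCE is the grip in N (left out, the last holds). Time passes only in rows, so rows that repeat a pose let the fingers close. It gives the time, the measured TCP pose, the force, the opening and the grip force at its end, in the units of the state.
- env.get_state(): the state, without advancing time (a new reading comes with each control period).
- env.read_camera(name): name is "scene" or "top"; returns (picture, depth): 384x512x3 uint8, blue, green, red; 384x512 float32, m along the optical axis (not along the pixel's ray), 0 where there is no reading.
- env.camera_model(name): a dict with "fovy" (degrees; the focal length in pixels is half the picture's height over the tangent of half this angle, whatever the lens; pixels are square), "cx", "cy" (the principal point, pixels), "rvec" (rotation vector, rad) and "tvec" (3), from world to camera coordinates, as OpenCV has them. Camera axes: x right, y down, z forward; pixel columns grow to the right and rows downward; lengths in m; the calibration is good to about 2 mm. A picture is of the moment at which its call begins. camera_model takes no time and is no camera call.
- env.hand_in(): hands the job in; it is judged then, once.
Trained networks look in the newest picture that a camera, given by its name, has taken for a name from the list of things; names that differ only in an ending like _2 or _b are one class to them, and where a whole thing is asked for, a point or a joint stands for the part that bears it (a point fixed in the world has none). Each returns a list of dicts, best first, with "conf" (0 to 1); they miss things now and then, are a little off and sometimes report something else, mostly with a low value. They report only what shows in the picture. A call takes as long as a camera call.
- env.outline_of(camera, target): "mask" (384x512 bool, what is visible of it) and "xy" ([column, row] in pixels, amid what is visible of it).
The state is a dict: "clock": time; "joint_pos": joint angles; "qvel": joint speeds; "tau": joint torques, N m; "tcp_pos": TCP position; "orientation": TCP orientation; "wrist_force": force on the tool from outside, world axes, zero at the start; "ft_torque": the same for the moment, N m; "finger_gap": finger opening in m; "grip_force": force on a finger pad.
Only numpy, scipy, OpenCV 4.12 (cv2) and the standard library are available. Lean on these libraries where they do the work, as an engineer would, in place of code of your own. Each camera call takes 0.05 s, during which the arm holds its last target. There are 200 camera calls.

TASK

Get the order station ready for service: turn its screen so that it stands square to the printer base it is mounted on, facing over the base's front, and leave it leaning back 30 degrees from upright (its neck springs back a little when let go). Press the printer's cover down until its catch clicks and holds it shut, without slamming it or leaning hard on it. Leave the other things on the counter where they stand.

Things in the scene. Friction and masses are not known exactly. Their poses are not given: they have to be found in the camera images.
- station: order station screwed to the counter: grey and black ticket-printer base, 200 x 150 mm, 50 mm high, with a screen on a post. Origin on the counter right below the screen's vertical swivel axis, z up; from it the base reaches 135 mm to its front (-x, the end with the cover and ticket slot), 65 mm to the back and 75 mm to each side (y). The swivel is stiff, turns 1.3 rad either way, stays where left
- screen: black slab 200 mm wide (y), 140 high (z), 14 thick (x), glass on its -x side, at x = -24 to -10 and z = -50 to +90 mm from its origin, which lies on the tilt axis (along y), 201 mm above the counter on the swivel axis. Lean = angle of z back from vertical (top away from the glass side), square = y along station y. Stiff tilt, stays where left
- screen_top (a point): middle of the screen's top edge, halfway through its thickness; axes as the screen's. Tilting takes about 7 N here; the neck bends several degrees before the hinge slips, and springs back by as much when the screen is let go
- cover: the printer's cover: black plate 60 mm (x) by 90 mm (y, from 0 to -90), top face at z = 8 mm. Origin mid-hinge, at station x = -93, y = +42, z = 52 mm; hinge along x. Shut, its axes are parallel to the station's; open, it is turned about -x (free edge up) by 0.65 to 0.95 rad. A light spring lifts it. Over 60 N on it counts as leaning hard
- cover_edge (a point): where to press: on the cover's upper face, mid-width, 15 mm from the free edge (75 mm from the hinge); moves with the cover. From about 0.15 rad down to shut a sprung catch at the free edge resists with about 10 N, then snaps over and holds the cover within 0.04 rad of shut; if it has not snapped, the cover springs up again
- salt_shaker: small clear shaker with a steel top, upright, 44 x 44 x 90 mm, close to the station's right side; origin at the centre of its underside
- espresso_cup_1: striped espresso cup, upside down, 65 x 88 x 50 mm, close to the station's left side; origin at the centre of its underside
- mouse: dark computer mouse, 99 x 75 x 37 mm, at the front of the counter; origin at the centre of its underside
- steel_canister: steel canister, 96 x 96 x 129 mm, behind the station; origin at the centre of its underside
- cup_lids: stack of black cup lids, 87 x 87 x 113 mm, behind the station; origin at the centre of its underside

How it is judged:
By the outcome, as a careful person would: the job done as asked, in the order asked, and still so for the second after the job is handed in, with the robot touching nothing.
It also fails if it takes over 51 s, if anything falls off the work surface, if the arm or the gripper's body presses on something with over 40 N, if the wrist force passes 120 N, or if a joint passes its speed limit or range.

## Working session

There is one attempt and no reset: what is moved stays moved. The work goes in short steps, Python scripts to look and compute and a shell command to move; the robot and the scene stay as the last step left them, time stands still between calls to the robot, and variables do not carry over. Pictures are saved under pics/ and viewed, at most 10 in all, crops included, and the job is handed in when it is done.

```bash
mkdir -p pics; ls; cat > h.py <<'E'
import numpy as np,cv2
from scipy.spatial.transform import Rotation as R
from workcell import env
def cam(n):
    m=env.camera_model(n); f=192/np.tan(np.radians(m['fovy'])/2)
    return f,m['cx'],m['cy'],cv2.Rodrigues(np.array(m['rvec'],float))[0],np.array(m['tvec'],float)
def cloud(n,d):
    f,cx,cy,Rm,t=cam(n); v,u=np.mgrid[:384,:512]
    P=np.stack([(u-cx)/f*d,(v-cy)/f*d,d],-1)
    return (P-t)@Rm   # world
def proj(n,p):
    f,cx,cy,Rm,t=cam(n); q=np.atleast_2d(p)@Rm.T+t
    return np.c_[q[:,0]/q[:,2]*f+cx,q[:,1]/q[:,2]*f+cy]
E
python3 - <<'E'
from h import *
ims=[]
for n in('scene','top'):
    im,d=env.read_camera(n); np.save(n+'_d.npy',d); cv2.imwrite(n+'.png',im); np.save(n+'_im.npy',im)
    print(n,env.camera_model(n),(d>0).mean())
    cv2.imwrite(f'pics/{n}0.png',cv2.resize(im,(800,600)))
    C=cloud(n,d)
    for t in('station','screen','cover','salt_shaker','espresso_cup_1','mouse','steel_canister','cup_lids'):
        for o in env.outline_of(n,t)[:1]:
            m=o['mask']&(d>0); p=C[m]
            np.save(f'm_{n}_{t}.npy',o['mask'])
            print(t,round(o['conf'],2),o['xy'],m.sum(),np.median(p,0).round(3),np.percentile(p,3,axis=0).round(3),np.percentile(p,97,axis=0).round(3))
print(env.get_state())
E
```

```text
pics
scene {'fovy': 45.63473066569194, 'cx': 258.4679175833174, 'cy': 193.35674701852125, 'rvec': array([ 2.25898035, -1.09516137,  0.38480933]), 'tvec': array([-0.12714821,  0.5927476 ,  0.85487904])} 0.9960988362630209
station 0.69 [245.9, 212.9] 7899 [0.499 0.278 0.115] [0.405 0.193 0.013] [0.596 0.349 0.291]
screen 0.68 [243.0, 188.5] 3724 [0.519 0.291 0.236] [0.446 0.235 0.161] [0.596 0.346 0.292]
cover 0.69 [236.5, 244.4] 616 [0.451 0.257 0.099] [0.416 0.224 0.06 ] [0.485 0.296 0.123]
salt_shaker 0.57 [294.3, 233.6] 375 [0.58  0.194 0.055] [0.57  0.181 0.004] [0.602 0.213 0.089]
espresso_cup_1 0.95 [196.4, 222.7] 559 [0.468 0.426 0.033] [0.45  0.404 0.002] [0.498 0.476 0.05 ]
mouse 0.66 [290.6, 333.1] 1025 [0.379 0.05  0.029] [0.34  0.023 0.008] [0.427 0.081 0.037]
steel_canister 0.56 [261.4, 156.6] 418 [0.71  0.393 0.112] [0.672 0.358 0.108] [0.748 0.426 0.129]
cup_lids 0.76 [311.1, 189.8] 1199 [0.713 0.227 0.094] [0.695 0.199 0.009] [0.761 0.268 0.115]
top {'fovy': 56.833987783521366, 'cx': 260.41145605314796, 'cy': 190.21758415696695, 'rvec': array([ 2.06889028, -2.15462625,
[... 835 characters left out ...]
6 0.115]
{'clock': 0.9, 'joint_pos': array([1.07640875e+00, 3.13175341e-01, 4.60651198e-02, 1.30358137e+00,
       3.50074607e-05, 1.43120174e+00]), 'qvel': array([ 0.00280444, -0.00100189,  0.00043852, -0.00217191,  0.0010129 ,
        0.00064997]), 'tau': array([ 4.49637673e-04, -4.80444252e+01,  2.98816198e+01,  1.67336685e-05,
        4.09784633e-06,  6.15575388e-06]), 'tcp_pos': array([0.19976534, 0.53922134, 0.21072293]), 'orientation': array([-3.07798733e-07,  1.76467527e-01,  9.84306461e-01,  5.52158224e-05]), 'wrist_force': array([ 0.50476993, -0.16185381, -0.4453994 ]), 'ft_torque': array([-0.02635728,  0.00734122,  0.02448495]), 'grip_force': 0.0, 'finger_gap': 0.0856635923052009}
```

View pics/scene0.png

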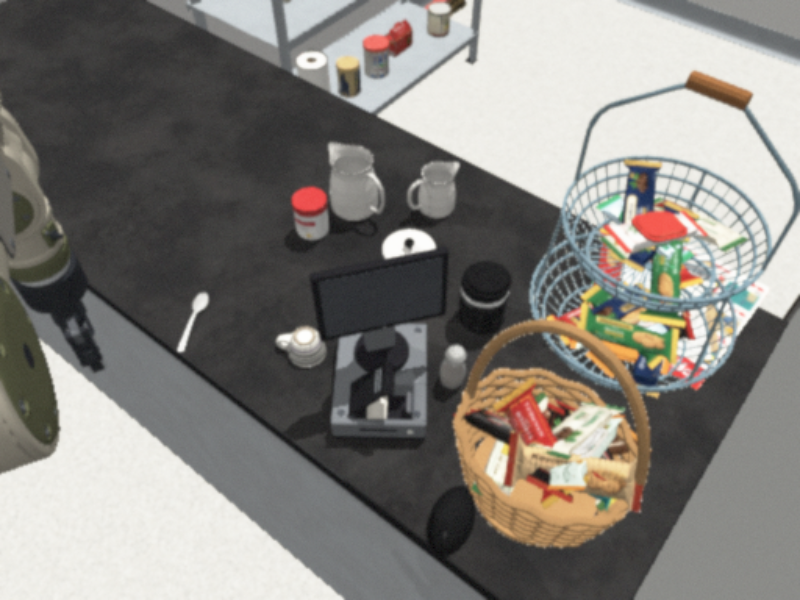

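View pics/top0.png

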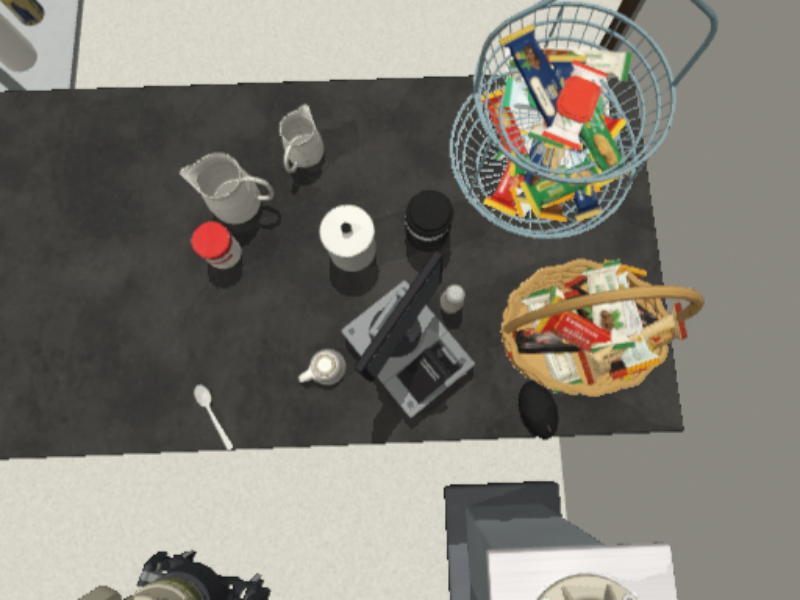

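Scene view: the screen is at about (380,292), the open cover on the base at (378,395), the cup at (305,345) and the salt at (453,367). The top view shows the base's front pointing down-right (440,390), and the screen turned relative to the base. Next I'll fit the geometry.

```bash
cat > fit.py <<'E'
from h import *
from scipy.optimize import least_squares
def base(n,d):
    C=cloud(n,d); z=C[...,2]; m=(abs(z-.05)<.007)&(np.linalg.norm(C[...,:2]-[.49,.28],axis=-1)<.16)
    return C[m]
def screenfit(P):
    c=P.mean(0)
    for _ in range(5):
        c=P.mean(0); n=np.linalg.svd(P-c,full_matrices=False)[2][2]; r=(P-c)@n; P=P[abs(r)<max(.003,2*r.std()) ]
    return c,n,r.std(),P
E
python3 - <<'E'
from fit import *
for n in('scene','top'):
    d=np.load(n+'_d.npy'); B=base(n,d)
    m=np.zeros((384,512),np.uint8)
    q=B[:,:2]; 
    # drop cup points: keep largest connected component on 2mm grid
    g=np.zeros((250,250),np.uint8); ij=((q-[.25,.05])/.002).astype(int); g[ij[:,0],ij[:,1]]=1
    g=cv2.dilate(g,np.ones((3,3)))
    k,l,s,_=cv2.connectedComponentsWithStats(g); b=1+s[1:,4].argmax(); q=q[l[ij[:,0],ij[:,1]]==b]
    print(n,len(q),cv2.minAreaRect(q.astype(np.float32)))
    print(cv2.boxPoints(cv2.minAreaRect(q.astype(np.float32))))
    np.save(f'q_{n}.npy',q)
d=np.load('scene_d.npy');C=cloud('scene',d)
c,nn,s,P=screenfit(C[cv2.erode(np.load('m_scene_screen.npy').astype(np.uint8),np.ones((5,5)))>0])
print('screen',c,nn,s,len(P))
P=C[np.load('m_scene_screen.npy')]
yv=np.cross([0,0,1],nn);yv/=np.linalg.norm(yv);zv=np.cross(nn,yv)
for v in(yv,zv): print(v,np.percentile((P-c)@v,[0,1,5,50,95,99,100]).round(3))
for n in('scene','top'):
    C=cloud(n,np.load(n+'_d.npy'));P=C[cv2.erode(np.load(f'm_{n}_cover.npy').astype(np.uint8),np.ones((3,3)))>0]
    print('cover',screenfit(P)[:3])
# top view of screen top edge: points z>.25
C=cloud('top',np.load('top_d.npy'));z=C[...,2];m=(z>.27)&(np.linalg.norm(C[...,:2]-[.51,.29],axis=-1)<.15);P=C[m]
print('topedge',len(P),cv2.minAreaRect(P[:,:2].astype(np.float32)),P[:,2].max(),np.median(P[:,2]))
E
```

```text
scene 1924 ((0.5048190951347351, 0.28640681505203247), (0.20256279408931732, 0.14898785948753357), 37.1962890625)
[[0.37910634 0.28451696]
 [0.4691766  0.16583785]
 [0.63053185 0.28829667]
 [0.5404616  0.40697578]]
top 1280 ((0.48195722699165344, 0.26644033193588257), (0.13637900352478027, 0.149800106883049), 36.93471908569336)
[[0.38244414 0.2853341 ]
 [0.47245973 0.16559577]
 [0.5814703  0.24754655]
 [0.49145472 0.3672849 ]]
screen [0.51881881 0.29032497 0.23276286] [-0.5938512  -0.80214929  0.06242814] 0.0012162614409508493 3031
[ 0.80371697 -0.59501179  0.        ] [-0.141 -0.096 -0.089 -0.001  0.09   0.098  0.102]
[0.03714548 0.05017456 0.99804946] [-0.228 -0.076 -0.069  0.004  0.059  0.061  0.764]
cover (array([0.44592807, 0.25362487, 0.10788753]), array([-0.07135572, -0.90128836, -0.42730276]), np.float64(0.009981526116424493))
cover (array([0.45266987, 0.26199275, 0.09559019]), array([-0.45061155,  0.5948523 ,  0.66565755]), np.float64(0.0011742051029830084))
topedge 1524 ((0.5066534280776978, 0.3023923635482788), (0.08053186535835266, 0.2303396761417389), 74.6014404296875) 1.0318895272965505 1.0318895272965505
```

```bash
cat > go.py <<'E'
# usage: go.py x y z(station frame, of TCP) bearing_offset_deg pitch_down_deg
from h import *
import sys
O=np.array([.534,.307,0]); YAW=37.05
S=R.from_euler('z',YAW,degrees=True)
s=env.get_state(); q=s['orientation']; R0=R.from_quat([q[1],q[2],q[3],q[0]]); p0=s['tcp_pos']
def st(): 
    f=S.inv().apply(s['wrist_force']); print('t',round(s['clock'],2),'tcp_st',S.inv().apply(p0-O).round(4),'F_st',f.round(1),'q',s['joint_pos'].round(2))
st()
if len(sys.argv)>1:
    a=[float(v) for v in sys.argv[1:]]
    b=np.radians(YAW+a[3]);p=np.radians(a[4])
    x=np.array([-np.sin(b),np.cos(b),0]);z=np.array([np.cos(p)*np.cos(b),np.cos(p)*np.sin(b),-np.sin(p)]);y=np.cross(z,x)
    Rt=R.from_matrix(np.c_[x,y,z]); 
    t=R0.inv().apply(O+S.apply(a[:3])-p0); w=(R0.inv()*Rt).as_rotvec(degrees=True)
    print('world',(O+S.apply(a[:3])).round(3),'travel',(t/.12).round(3),'rot',(w/60).round(3),'mm',np.linalg.norm(t)*1e3,'deg',np.linalg.norm(w))
E
python3 go.py -.120 .078 .205 0 45
```

```text
t 0.9 tcp_st [-0.1268  0.3867  0.2107] F_st [ 0.3 -0.4 -0.4] q [1.08 0.31 0.05 1.3  0.   1.43]
world [0.391 0.297 0.205] travel [-2.198 -1.339  0.048] rot [-0.729 -0.213  0.515] mm 308.8472762271571 deg 55.073657684730414
```

```bash
python3 -m pendant '[{"travel":[-0.95,-0.58,0.02],"rot":[-0.73,-0.21,0.515],"fingers":-1},{"travel":[-0.95,-0.58,0.02],"rot":[-0.73,-0.21,0.515],"fingers":-1},{"travel":[-0.95,-0.58,0.02],"rot":[-0.73,-0.21,0.515],"fingers":-1},{"travel":[-0.95,-0.58,0.02],"rot":[-0.73,-0.21,0.515],"fingers":-1},{"travel":[-0.95,-0.58,0.02],"rot":[-0.73,-0.21,0.515],"fingers":-1},{"travel":[-0.95,-0.58,0.02],"rot":[-0.73,-0.21,0.515],"fingers":-1},{"travel":[-0.95,-0.58,0.02],"rot":[-0.73,-0.21,0.515],"fingers":-1},{"travel":[-0.95,-0.58,0.02],"rot":[-0.73,-0.21,0.515],"fingers":-1}]' 40; python3 go.py -.120 .078 .205 0 45
```

```text
clock: 1.7
tcp_pos: [0.2802, 0.4325, 0.2059]
orientation: [0.169, 0.411, 0.828, 0.342]
wrist_force: [-0.8, 0.3, 0.1]
finger_gap: -0.0002
grip_force: 0.0
t 1.7 tcp_st [-0.1269  0.2531  0.2059] F_st [-0.5  0.7  0.1] q [ 0.98 -0.32 -0.93  0.2  -0.23  1.81]
world [0.391 0.297 0.205] travel [-1.459  0.035  0.04 ] rot [-0.003 -0.004  0.001] mm 175.21378414423447 deg 0.269112023875927
```

```bash
python3 -m pendant '[{"travel":[-0.4,0,0],"rot":[0,0,0],"fingers":-1},{"travel":[-0.8,0.02,0.02],"rot":[0,0,0],"fingers":-1},{"travel":[-1,0.02,0.02],"rot":[0,0,0],"fingers":-1}]';  python3 -m pendant '[{"travel":[-0.3,0.02,0.02],"rot":[0,0,0],"fingers":-1},{"travel":[-0.46,0.02,0.02],"rot":[0,0,0],"fingers":-1},{"travel":[-0.46,0.02,0.02],"rot":[0,0,0],"fingers":-1}]'; python3 go.py -.08 .078 .205 0 45
```

```text
clock: 2.0
tcp_pos: [0.3597, 0.3398, 0.2099]
orientation: [0.17, 0.411, 0.827, 0.344]
wrist_force: [-0.5, 0.2, -0.1]
finger_gap: 0.0002
grip_force: 0.0
clock: 2.3
tcp_pos: [0.3969, 0.2968, 0.2097]
orientation: [0.17, 0.414, 0.826, 0.343]
wrist_force: [0.7, -0.5, 0.0]
finger_gap: -0.0001
grip_force: 0.0
t 2.3 tcp_st [-0.1155  0.0745  0.2097] F_st [ 0.2 -0.8  0. ] q [ 0.34 -0.44 -0.98  0.26  0.22  1.35]
world [0.423 0.321 0.205] travel [0.03  0.181 0.238] rot [ 0.001  0.001 -0.004] mm 36.02662965374172 deg 0.2529760863686395
```

```bash
python3 -m pendant '[{"travel":[0.03,0.18,0.23],"rot":[0,0,0],"fingers":-1},{"travel":[0.03,0.21,0.26],"rot":[0,0,0],"fingers":-1},{"travel":[0.03,0.24,0.29],"rot":[0,0,0],"fingers":-1},{"travel":[0.03,0.24,0.29],"rot":[0,0,0],"fingers":-1}]';  python3 go.py; python3 -m pendant '[{"travel":[0,0.02,0.02],"rot":[0,0,0],"fingers":-1},{"travel":[0,0.04,0.04],"rot":[0,0,0],"fingers":-1},{"travel":[0,0.06,0.06],"rot":[0,0,0],"fingers":-1},{"travel":[0,0.06,0.06],"rot":[0,0,0],"fingers":-1}]'; python3 go.py
```

```text
clock: 2.7
tcp_pos: [0.4271, 0.3295, 0.2034]
orientation: [0.168, 0.411, 0.828, 0.343]
wrist_force: [-1.0, 0.5, 0.3]
finger_gap: 0.0002
grip_force: 0.0
t 2.7 tcp_st [-0.0718  0.0824  0.2034] F_st [-0.5  1.   0.3] q [ 0.4  -0.31 -0.94  0.18  0.18  1.4 ]
clock: 3.1
tcp_pos: [0.4358, 0.3352, 0.2039]
orientation: [0.169, 0.412, 0.827, 0.344]
wrist_force: [0.5, -0.6, 0.3]
finger_gap: -0.0001
grip_force: 0.0
t 3.1 tcp_st [-0.0614  0.0817  0.2039] F_st [ 0.  -0.8  0.3] q [ 0.41 -0.29 -0.93  0.16  0.17  1.4 ]
```

```bash
cat > look.py <<'E'
from fit import *
import sys
YAW=37.05
im,d=env.read_camera('scene'); C=cloud('scene',d)
o=env.outline_of('scene','screen')[0]
c,nn,s,P=screenfit(C[(cv2.erode(o['mask'].astype(np.uint8),np.ones((5,5)))>0)&(d>0)])
if nn[0]>0: nn=-nn
print('conf',o['conf'],o['xy'],'yaw rel',np.degrees(np.arctan2(-nn[1],-nn[0]))-YAW,'lean',np.degrees(np.arcsin(nn[2])),'std',s,len(P),c)
if len(sys.argv)>1: cv2.imwrite(f'pics/{sys.argv[1]}.png',cv2.resize(im[90:330,130:450],(800,600)))
E
python3 look.py a1
```

```text
conf 0.59 [246.9, 184.8] yaw rel 16.416651310337542 lean 3.5340973750569358 std 0.0011988382323815502 2872 [0.52255821 0.28750685 0.23384463]
```

```bash
python3 -m pendant '[{"travel":[-0.02,0.02,0.02],"rot":[0,0,0],"fingers":-1},{"travel":[-0.02,0.04,0.04],"rot":[0,0,0],"fingers":-1},{"travel":[-0.02,0.06,0.06],"rot":[0,0,0],"fingers":-1},{"travel":[-0.02,0.06,0.06],"rot":[0,0,0],"fingers":-1}]';  python3 go.py; python3 -m pendant '[{"travel":[0,0.02,0.02],"rot":[0,0,0],"fingers":-1},{"travel":[0,0.04,0.04],"rot":[0,0,0],"fingers":-1},{"travel":[0,0.06,0.06],"rot":[0,0,0],"fingers":-1},{"travel":[0,0.06,0.06],"rot":[0,0,0],"fingers":-1}]'; python3 go.py;python3 look.py a1
```

```text
clock: 3.6
tcp_pos: [0.4456, 0.3394, 0.2037]
orientation: [0.169, 0.412, 0.827, 0.343]
wrist_force: [0.2, -0.2, 0.1]
finger_gap: 0.0001
grip_force: 0.0
t 3.6 tcp_st [-0.051   0.0791  0.2037] F_st [ 0.1 -0.3  0.1] q [ 0.41 -0.26 -0.91  0.15  0.17  1.4 ]
clock: 4.0
tcp_pos: [0.4536, 0.3456, 0.2037]
orientation: [0.169, 0.412, 0.827, 0.343]
wrist_force: [-0.1, -0.7, -1.1]
finger_gap: 0.0
grip_force: 0.0
t 4.0 tcp_st [-0.0409  0.0793  0.2037] F_st [-0.5 -0.5 -1.1] q [ 0.42 -0.24 -0.89  0.14  0.17  1.41]
conf 0.79 [248.0, 184.2] yaw rel 16.460826383097725 lean 3.5829383784800926 std 0.0011922776531131875 2651 [0.52734934 0.28406177 0.23410673]
```

View pics/a1.png

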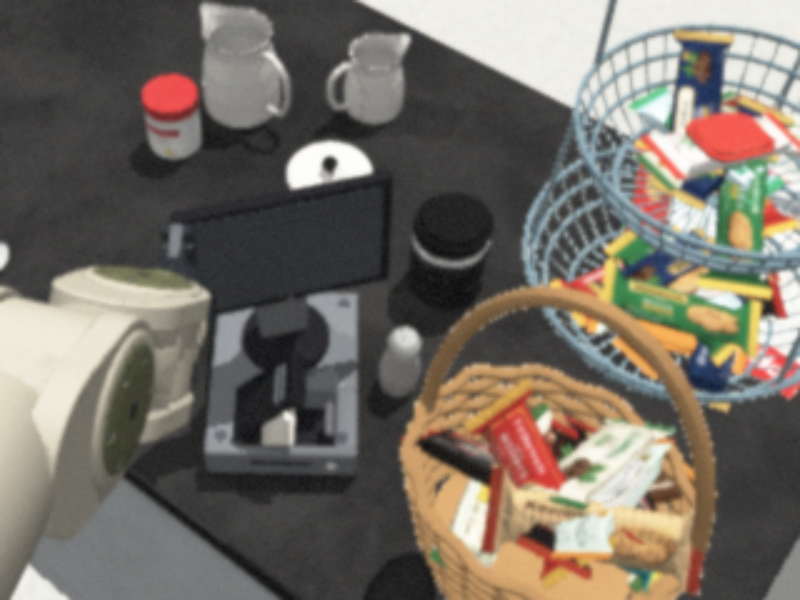

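Gripper parts show at (180,240) by the screen's left edge, but there is no contact force, so I'll check from the top view.

```bash
python3 - <<'E'
from fit import *
im,d=env.read_camera('top'); s=env.get_state()
z=R.from_quat(np.roll(s['orientation'],-1)).apply([0,0,1])
for n in('top',): 
    p=proj(n,[s['tcp_pos'],s['tcp_pos']+.019*z]); print(p)
big=cv2.resize(im[150:290,170:330],(800,700))[:600].copy()
for u,v in p: cv2.circle(big,(int((u-170)*5),int((v-150)*5)),4,(0,0,255),1)
cv2.imwrite('pics/t1.png',big)
print(-np.linalg.inv(cam('top')[3])@cam('top')[4],-np.linalg.inv(cam('scene')[3])@cam('scene')[4])
E
```

```text
[[236.02143169 238.03938538]
 [232.8211035  234.09584184]]
[0.38492605 0.2941532  1.03188953] [ 0.02371587 -0.14091154  1.03822736]
```

View pics/t1.png

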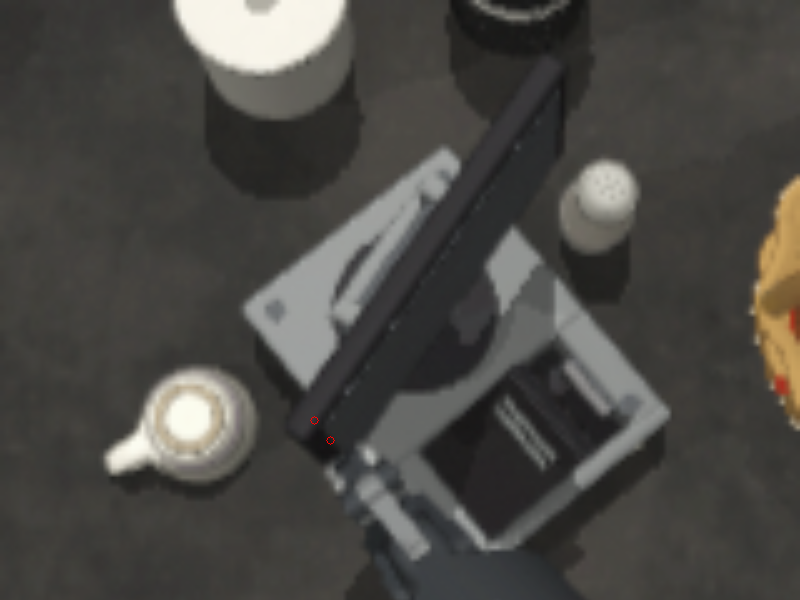

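The fingers are in front of the glass at its left edge, at (340,460). I'll push on and watch the force.

```bash
python3 -m pendant '[{"travel":[0,0.02,0.02],"rot":[0,0,0],"fingers":-1},{"travel":[0,0.04,0.04],"rot":[0,0,0],"fingers":-1},{"travel":[0,0.04,0.04],"rot":[0,0,0],"fingers":-1}]';  python3 go.py;python3 look.py;  python3 -m pendant '[{"travel":[0,0.02,0.02],"rot":[0,0,0],"fingers":-1},{"travel":[0,0.04,0.04],"rot":[0,0,0],"fingers":-1},{"travel":[0,0.04,0.04],"rot":[0,0,0],"fingers":-1}]'; python3 go.py;python3 look.py
```

```text
clock: 4.45
tcp_pos: [0.4583, 0.3496, 0.203]
orientation: [0.169, 0.412, 0.827, 0.343]
wrist_force: [-2.8, -1.2, -0.0]
finger_gap: -0.0003
grip_force: 1.0
t 4.45 tcp_st [-0.0347  0.0796  0.203 ] F_st [-2.9  0.7 -0. ] q [ 0.42 -0.22 -0.88  0.14  0.16  1.41]
conf 0.64 [249.3, 183.8] yaw rel 14.526509818989247 lean 4.081138250184682 std 0.0012251678340261427 2693 [0.52792256 0.28355413 0.23355322]
clock: 4.85
tcp_pos: [0.4641, 0.3537, 0.2033]
orientation: [0.169, 0.412, 0.827, 0.343]
wrist_force: [-3.3, -0.8, -0.1]
finger_gap: -0.0002
grip_force: 1.0
t 4.85 tcp_st [-0.0276  0.0794  0.2033] F_st [-3.1  1.4 -0.1] q [ 0.42 -0.21 -0.87  0.13  0.16  1.41]
conf 0.88 [251.6, 186.8] yaw rel 10.472095721068563 lean 4.328235874077178 std 0.0012439828582179032 2635 [0.52785914 0.28286093 0.23434256]
```

```bash
python3 -m pendant '[{"travel":[0,0.02,0.02],"rot":[0,0,0],"fingers":-1},{"travel":[0,0.04,0.04],"rot":[0,0,0],"fingers":-1},{"travel":[0,0.06,0.06],"rot":[0,0,0],"fingers":-1},{"travel":[0,0.07,0.07],"rot":[0,0,0],"fingers":-1},{"travel":[0,0.07,0.07],"rot":[0,0,0],"fingers":-1}]';  python3 go.py;python3 look.py
```

```text
clock: 5.45
tcp_pos: [0.4737, 0.3609, 0.2035]
orientation: [0.169, 0.412, 0.827, 0.343]
wrist_force: [-3.0, 0.7, -0.4]
finger_gap: -0.0002
grip_force: 1.0
t 5.45 tcp_st [-0.0156  0.0793  0.2035] F_st [-2.   2.4 -0.4] q [ 0.43 -0.18 -0.85  0.12  0.15  1.42]
conf 0.94 [250.0, 185.2] yaw rel 2.9469422874959506 lean 4.300144489557091 std 0.0012420252602074171 2642 [0.52713016 0.28088946 0.23327988]
```

```bash
python3 -m pendant '[{"travel":[0,0.014,0.014],"rot":[0,0,0],"fingers":-1},{"travel":[0,0.027,0.027],"rot":[0,0,0],"fingers":-1},{"travel":[0,0.027,0.027],"rot":[0,0,0],"fingers":-1}]';  python3 look.py;  python3 -m pendant '[{"travel":[0,-0.2,-0.2],"rot":[0,0,0],"fingers":-1},{"travel":[0,-0.4,-0.4],"rot":[0,0,0],"fingers":-1},{"travel":[0,-0.5,-0.5],"rot":[0,0,0],"fingers":-1},{"travel":[0,-0.5,-0.5],"rot":[0,0,0],"fingers":-1}]'; python3 look.py; python3 go.py -.08 0 .275 0 45
python3 - <<'E'
from fit import *
# refine base yaw: fit line edges robustly from base-top points (both cams, initial)
for n in('scene','top'):
    q=np.load(f'q_{n}.npy').astype(float)
    def cost(a):
        r=R.from_euler('z',-a,degrees=True).as_matrix()[:2,:2]; p=q@r.T
        h=0
        for k in(0,1):
            o=np.histogram(p[:,k],bins=np.arange(p[:,k].min(),p[:,k].max()+.001,.001))[0]; h+= (np.diff(o)**2).sum()
        return h
    A=np.arange(34,40.1,.1); print(n,[round(a,1) for a in A[np.argsort([-cost(a) for a in A])[:5]]])
E
```

```text
clock: 5.85
tcp_pos: [0.4772, 0.3637, 0.2036]
orientation: [0.169, 0.412, 0.827, 0.343]
wrist_force: [-3.2, 0.6, -0.3]
finger_gap: -0.0001
grip_force: 1.3
clock: 6.35
tcp_pos: [0.4089, 0.3111, 0.2039]
orientation: [0.17, 0.412, 0.827, 0.343]
wrist_force: [0.4, 0.7, -0.2]
finger_gap: -0.0001
grip_force: 0.0
conf 0.9 [245.9, 185.8] yaw rel -0.11169728918162036 lean 3.618164793752552 std 0.001235150116563295 3083 [0.51694381 0.29234919 0.23302012]
t 6.45 tcp_st [-0.0949  0.0783  0.2054] F_st [0.2 0.3 0.2] q [ 0.37 -0.38 -0.97  0.21  0.2   1.37]
world [0.47  0.259 0.275] travel [-0.652  0.5   -0.321] rot [ 0.003 -0.001 -0.001] mm 105.87305310684336 deg 0.2280815694894949
scene [np.float64(37.7), np.float64(37.5), np.float64(37.6), np.float64(37.8), np.float64(37.4)]
top [np.float64(40.1), np.float64(39.6), np.float64(39.7), np.float64(39.5), np.float64(40.0)]Traceback (most recent call last):
  File "look.py", line 5, in <module>
    o=env.outline_of('scene','screen')[0]
      ~~~~~~~~~~~~~~~~~~~~~~~~~~~~~~~~^^^
IndexError: list index out of range
```

```bash
python3 - <<'E'
from fit import *
s=env.get_state(); Rt=R.from_quat(np.roll(s['orientation'],-1))
for n in('scene','top'):
    im,d=env.read_camera(n); C=cloud(n,d); q=Rt.inv().apply((C.reshape(-1,3)-s['tcp_pos'])).reshape(C.shape)
    m=(abs(q[...,0])<.03)&(abs(q[...,1])<.035)&(q[...,2]>-.08)&(q[...,2]<.035)&(d>0)
    P=q[m]; print(n,m.sum())
    for a in np.arange(-.08,.035,.01):
        k=P[(P[:,2]>=a)&(P[:,2]<a+.01)]
        if len(k): print(a.round(2),len(k),k.min(0).round(3),k.max(0).round(3))
E
```

```text
scene 22
-0.08 16 [-0.012  0.022 -0.079] [-0.004  0.034 -0.072]
-0.07 1 [-0.005  0.018 -0.066] [-0.005  0.018 -0.066]
-0.05 1 [-0.004  0.014 -0.044] [-0.004  0.014 -0.044]
-0.04 2 [-0.005  0.01  -0.034] [-0.005  0.012 -0.033]
-0.03 2 [-0.009  0.006 -0.027] [-0.006  0.007 -0.023]
top 81
-0.08 3 [ 0.004  0.032 -0.072] [ 0.011  0.035 -0.07 ]
-0.07 7 [-0.011  0.028 -0.07 ] [ 0.014  0.033 -0.066]
-0.05 26 [-0.01   0.007 -0.05 ] [ 0.01   0.015 -0.04 ]
-0.04 30 [-0.01   0.006 -0.04 ] [ 0.011  0.016 -0.03 ]
-0.03 15 [-0.009  0.006 -0.03 ] [ 0.011  0.013 -0.021]
```

```bash
python3 go.py -.04 .001 .255 0 45
```

```text
t 6.55 tcp_st [-0.0947  0.0786  0.2049] F_st [ 0.5 -1.  -0.7] q [ 0.37 -0.38 -0.97  0.21  0.2   1.37]
world [0.501 0.284 0.255] travel [-0.646  0.618  0.027] rot [ 0.002 -0.002 -0.001] mm 107.38297835848672 deg 0.1920080504372953
```

```bash
python3 -m pendant '[{"travel":[-0.3,0.3,0],"rot":[0,0,0],"fingers":-1},{"travel":[-0.6,0.5,0.02],"rot":[0,0,0],"fingers":-1},{"travel":[-0.646,0.62,0.03],"rot":[0,0,0],"fingers":-1},{"travel":[-0.646,0.62,0.03],"rot":[0,0,0],"fingers":-1}]'; python3 -m pendant '[{"travel":[0,0.1,0.1],"rot":[0,0,0],"fingers":-1},{"travel":[0,0.15,0.15],"rot":[0,0,0],"fingers":-1},{"travel":[0,0.19,0.19],"rot":[0,0,0],"fingers":-1},{"travel":[0,0.23,0.23],"rot":[0,0,0],"fingers":-1},{"travel":[0,0.26,0.26],"rot":[0,0,0],"fingers":-1},{"travel":[0,0.26,0.26],"rot":[0,0,0],"fingers":-1}]'; python3 look.py; python3 go.py
```

```text
clock: 6.95
tcp_pos: [0.5045, 0.2834, 0.256]
orientation: [0.171, 0.412, 0.826, 0.344]
wrist_force: [-0.5, 0.5, 0.1]
finger_gap: 0.0001
grip_force: 0.0
clock: 7.55
tcp_pos: [0.5351, 0.311, 0.2538]
orientation: [0.169, 0.411, 0.827, 0.344]
wrist_force: [-8.2, -5.3, 6.9]
finger_gap: 0.0
grip_force: 5.5
conf 0.89 [274.8, 186.7] yaw rel -0.35497950023243874 lean 13.08513196735677 std 0.0013805090454364537 956 [0.55971463 0.24166208 0.22815596]
t 7.65 tcp_st [0.003  0.0025 0.2539] F_st [-9.   1.1  6.7] q [ 0.25 -0.17 -0.71  0.29  0.28  1.28]
```

```bash
python3 -m pendant '[{"travel":[0,0.03,0.03],"rot":[0,0,0],"fingers":-1},{"travel":[0,0.06,0.06],"rot":[0,0,0],"fingers":-1},{"travel":[0,0.09,0.09],"rot":[0,0,0],"fingers":-1},{"travel":[0,0.12,0.12],"rot":[0,0,0],"fingers":-1},{"travel":[0,0.14,0.14],"rot":[0,0,0],"fingers":-1},{"travel":[0,0.14,0.14],"rot":[0,0,0],"fingers":-1}]'; python3 look.py a2; python3 go.py
```

```text
clock: 8.25
tcp_pos: [0.5536, 0.3249, 0.2529]
orientation: [0.169, 0.412, 0.827, 0.343]
wrist_force: [-6.6, -5.3, 5.1]
finger_gap: -0.0002
grip_force: 4.5
conf 0.76 [269.6, 185.5] yaw rel 0.14882903851205498 lean 31.331449696207276 std 0.0014502937445580039 1180 [0.56393672 0.24731151 0.22809356]
t 8.35 tcp_st [0.0262 0.0025 0.253 ] F_st [-7.7  0.4  3.9] q [ 0.27 -0.12 -0.67  0.28  0.27  1.3 ]
```

View pics/a2.png

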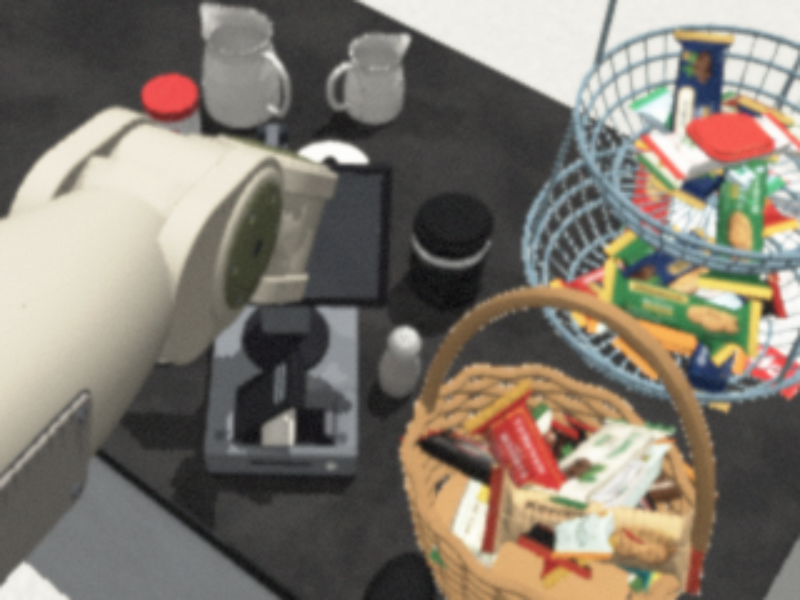

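The arm covers the left half of the screen; the visible right part (350,235) leans about 31° while held. I'll push a bit more, then release and measure the springback.

```bash
python3 -m pendant '[{"travel":[0,0.01,0.01],"rot":[0,0,0],"fingers":-1},{"travel":[0,0.018,0.018],"rot":[0,0,0],"fingers":-1},{"travel":[0,0.018,0.018],"rot":[0,0,0],"fingers":-1}]'; python3 look.py; python3 -m pendant '[{"travel":[0,-0.15,-0.15],"rot":[0,0,0],"fingers":-1},{"travel":[0,-0.35,-0.35],"rot":[0,0,0],"fingers":-1},{"travel":[0,-0.35,-0.35],"rot":[0,0,0],"fingers":-1},{"travel":[0,-0.35,-0.35],"rot":[0,0,0],"fingers":-1}]'; python3 look.py; python3 look.py;python3 go.py
```

```text
clock: 8.65
tcp_pos: [0.5556, 0.3264, 0.2524]
orientation: [0.168, 0.412, 0.827, 0.343]
wrist_force: [-5.8, -3.6, 2.7]
finger_gap: 0.0001
grip_force: 4.3
conf 0.64 [271.0, 186.7] yaw rel 0.3754014852694354 lean 33.18193268735208 std 0.0014185258085584712 1212 [0.56458898 0.24823518 0.22878049]
clock: 9.15
tcp_pos: [0.5092, 0.2906, 0.2537]
orientation: [0.169, 0.412, 0.827, 0.344]
wrist_force: [1.3, -0.8, 0.9]
finger_gap: 0.0001
grip_force: 0.0
conf 0.63 [268.2, 168.2] yaw rel -0.10954191019320803 lean 25.248129113479003 std 0.001402056433512516 1471 [0.55539165 0.27186482 0.24909869]
t 9.35 tcp_st [-0.0287  0.0016  0.2536] F_st [ 0.7 -0.2  0. ] q [ 0.21 -0.24 -0.75  0.32  0.3   1.26]Traceback (most recent call last):
  File "look.py", line 5, in <module>
    o=env.outline_of('scene','screen')[0]
      ~~~~~~~~~~~~~~~~~~~~~~~~~~~~~~~~^^^
IndexError: list index out of range
```

```bash
python3 -m pendant '[{"travel":[0,0.2,0.2],"rot":[0,0,0],"fingers":-1},{"travel":[0,0.26,0.26],"rot":[0,0,0],"fingers":-1},{"travel":[0,0.3,0.3],"rot":[0,0,0],"fingers":-1},{"travel":[0,0.33,0.33],"rot":[0,0,0],"fingers":-1},{"travel":[0,0.355,0.355],"rot":[0,0,0],"fingers":-1},{"travel":[0,0.375,0.375],"rot":[0,0,0],"fingers":-1},{"travel":[0,0.375,0.375],"rot":[0,0,0],"fingers":-1}]'; python3 look.py;python3 go.py; python3 -m pendant '[{"travel":[0,-0.15,-0.15],"rot":[0,0,0],"fingers":-1},{"travel":[0,-0.45,-0.35],"rot":[0,0,0],"fingers":-1},{"travel":[0,-0.6,-0.6],"rot":[0,0,0],"fingers":-1},{"travel":[0,-0.6,-0.6],"rot":[0,0,0],"fingers":-1}]'; python3 look.py; python3 look.py;python3 go.py
```

```text
clock: 10.05
tcp_pos: [0.5589, 0.3279, 0.2512]
orientation: [0.168, 0.413, 0.827, 0.341]
wrist_force: [-6.1, -6.5, 1.8]
finger_gap: -0.0001
grip_force: 3.9
conf 0.76 [271.8, 184.8] yaw rel 0.2411238344706561 lean 36.07867056758833 std 0.0014538239399047247 1227 [0.56475309 0.24977305 0.22837993]
t 10.15 tcp_st [0.0322 0.0016 0.2513] F_st [-8.9 -1.   0.9] q [ 0.28 -0.11 -0.66  0.28  0.26  1.3 ]
clock: 10.55
tcp_pos: [0.4757, 0.2661, 0.2523]
orientation: [0.168, 0.413, 0.827, 0.343]
wrist_force: [0.4, 0.5, 0.4]
finger_gap: -0.0001
grip_force: 0.0
conf 0.62 [251.9, 174.5] yaw rel -0.02962051906827412 lean 28.50314478322026 std 0.0014296088634697043 2688 [0.5410489  0.29455849 0.24845581]
conf 0.72 [255.2, 172.7] yaw rel -0.07022479228314182 lean 28.55167274796657 std 0.0014266497659529245 2563 [0.54181707 0.29442595 0.24946242]
t 10.75 tcp_st [-0.067   0.0013  0.2538] F_st [ 0.6  0.  -0.1] q [ 0.16 -0.33 -0.8   0.37  0.34  1.22]
```

```bash
python3 -m pendant '[{"travel":[0,0.2,0.2],"rot":[0,0,0],"fingers":-1},{"travel":[0,0.4,0.4],"rot":[0,0,0],"fingers":-1},{"travel":[0,0.48,0.48],"rot":[0,0,0],"fingers":-1},{"travel":[0,0.53,0.53],"rot":[0,0,0],"fingers":-1},{"travel":[0,0.57,0.57],"rot":[0,0,0],"fingers":-1},{"travel":[0,0.595,0.595],"rot":[0,0,0],"fingers":-1},{"travel":[0,0.612,0.612],"rot":[0,0,0],"fingers":-1},{"travel":[0,0.612,0.612],"rot":[0,0,0],"fingers":-1}]'; python3 look.py;python3 go.py; python3 -m pendant '[{"travel":[0,-0.15,-0.15],"rot":[0,0,0],"fingers":-1},{"travel":[0,-0.4,-0.4],"rot":[0,0,0],"fingers":-1},{"travel":[0,-0.7,-0.7],"rot":[0,0,0],"fingers":-1},{"travel":[0,-0.7,-0.7],"rot":[0,0,0],"fingers":-1}]'; python3 look.py; python3 look.py;python3 go.py
```

```text
clock: 11.55
tcp_pos: [0.5594, 0.3289, 0.2501]
orientation: [0.167, 0.413, 0.828, 0.341]
wrist_force: [-7.1, -5.8, -0.8]
finger_gap: -0.0003
grip_force: 3.5
conf 0.77 [271.0, 186.3] yaw rel 0.01691122731173067 lean 37.486142928279385 std 0.0014462218337670566 1236 [0.56478797 0.24939477 0.22762813]
t 11.65 tcp_st [0.0333 0.0021 0.2501] F_st [-8.2  0.2 -0.4] q [ 0.28 -0.11 -0.66  0.28  0.26  1.31]
clock: 12.05
tcp_pos: [0.4624, 0.2565, 0.2518]
orientation: [0.168, 0.413, 0.827, 0.343]
wrist_force: [0.8, 0.1, -0.4]
finger_gap: 0.0005
grip_force: 0.0
conf 0.73 [251.4, 176.9] yaw rel -0.05097740779055471 lean 29.967924422030443 std 0.0014257138171572185 3179 [0.53606631 0.29813212 0.24345847]
conf 0.68 [252.5, 176.5] yaw rel -0.024740433259296424 lean 29.933375616625366 std 0.0014534979058284819 2935 [0.53727166 0.29870057 0.24571735]
t 12.25 tcp_st [-0.0819  0.0011  0.2544] F_st [-0.2 -0.1  0.8] q [ 0.14 -0.36 -0.82  0.39  0.35  1.2 ]
```

Screen done (yaw error ≈ 0°, lean ≈ 30°). Now the cover.

```bash
python3 go.py -.076 .007 .16 0 60
```

```text
t 12.25 tcp_st [-0.0819  0.0011  0.2544] F_st [-0.2 -0.1  0.8] q [ 0.14 -0.36 -0.82  0.39  0.35  1.2 ]
world [0.469 0.267 0.16 ] travel [ 0.047 -0.523  0.59 ] rot [ 0.252 -0.002 -0.   ] mm 94.76543435248819 deg 15.108405419017249
```

```bash
python3 -m pendant '[{"travel":[0.02,-0.2,0.1],"rot":[0.12,0,0],"fingers":-1},{"travel":[0.047,-0.4,0.4],"rot":[0.25,0,0],"fingers":-1},{"travel":[0.047,-0.523,0.59],"rot":[0.25,0,0],"fingers":-1},{"travel":[0.047,-0.523,0.59],"rot":[0.25,0,0],"fingers":-1},{"travel":[0.047,-0.523,0.59],"rot":[0.25,0,0],"fingers":-1}]'; python3 go.py -.074 .007 .115 0 60
python3 - <<'E'
from fit import *
s=env.get_state(); Rt=R.from_quat(np.roll(s['orientation'],-1))
O=np.array([.534,.307,0]);S=R.from_euler('z',37.05,degrees=True)
im,d=env.read_camera('top'); C=cloud('top',d); q=Rt.inv().apply((C.reshape(-1,3)-s['tcp_pos'])).reshape(C.shape)
W=S.inv().apply(C.reshape(-1,3)-O).reshape(C.shape)
m=(abs(q[...,0])<.03)&(abs(q[...,1])<.035)&(q[...,2]>-.08)&(q[...,2]<.035)&(d>0)
P=q[m];V=W[m]; print(m.sum())
for a in np.arange(-.08,.035,.01):
    i=(P[:,2]>=a)&(P[:,2]<a+.01);k=P[i]
    if len(k): print(a.round(2),len(k),k.min(0).round(3),k.max(0).round(3),V[i].mean(0).round(3))
cv2.imwrite('pics/t2.png',cv2.resize(im[170:290,190:350],(800,600)))
E
```

```text
clock: 12.75
tcp_pos: [0.4678, 0.2671, 0.1578]
orientation: [0.113, 0.43, 0.865, 0.232]
wrist_force: [-0.3, -0.1, 0.9]
finger_gap: -0.0001
grip_force: 0.0
t 12.75 tcp_st [-0.0769  0.0081  0.1578] F_st [-0.3  0.   0.9] q [ 0.25 -0.12 -0.72  0.48  0.2   1.22]
world [0.471 0.268 0.115] travel [-0.011 -0.157  0.321] rot [-0.002 -0.005  0.   ] mm 42.914833637070544 deg 0.3232589490123343
45
-0.08 21 [-0.011  0.012 -0.079] [ 0.013  0.034 -0.071] [-0.097  0.013  0.233]
-0.07 7 [-0.011  0.009 -0.07 ] [ 0.014  0.022 -0.063] [-0.099  0.016  0.223]
-0.06 1 [ 0.008  0.011 -0.054] [ 0.008  0.011 -0.054] [-0.095  0.015  0.21 ]
-0.05 3 [ 0.01   0.005 -0.048] [ 0.012  0.006 -0.041] [-0.095  0.019  0.2  ]
-0.04 2 [ 0.012 -0.006 -0.038] [ 0.012  0.007 -0.031] [-0.094  0.019  0.188]
-0.03 3 [ 0.01  -0.006 -0.03 ] [ 0.011  0.007 -0.024] [-0.088  0.019  0.183]
-0.0 1 [0.019 0.035 0.008] [0.019 0.035 0.008] [-0.043  0.027  0.168]
0.02 7 [-0.029 -0.034  0.022] [-0.024 -0.03   0.029] [-0.092 -0.019  0.12 ]
```

View pics/t2.png

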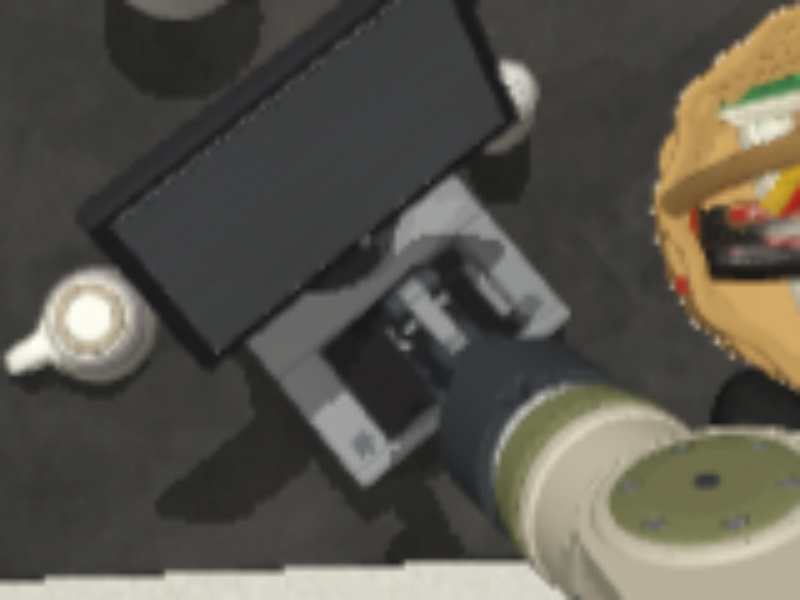

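The screen stands square over the base, and the fingertips at (410,330) hang above the cover. Descending slowly along the cover's arc.

```bash
python3 -m pendant '[{"travel":[-0.01,-0.08,0.16],"rot":[0,0,0],"fingers":-1},{"travel":[-0.01,-0.157,0.32],"rot":[0,0,0],"fingers":-1},{"travel":[-0.01,-0.157,0.32],"rot":[0,0,0],"fingers":-1}]'; python3 go.py;  python3 -m pendant '[{"travel":[-0.0,-0.02,0.036],"rot":[0,0,0],"fingers":-1},{"travel":[0,-0.041,0.072],"rot":[0,0,0],"fingers":-1},{"travel":[0,-0.062,0.108],"rot":[0,0,0],"fingers":-1},{"travel":[0,-0.062,0.108],"rot":[0,0,0],"fingers":-1}]'; python3 go.py
```

```text
clock: 13.1
tcp_pos: [0.4697, 0.267, 0.1152]
orientation: [0.113, 0.431, 0.865, 0.232]
wrist_force: [-0.4, -0.1, 0.2]
finger_gap: 0.0
grip_force: 0.0
t 13.1 tcp_st [-0.0754  0.0068  0.1152] F_st [-0.4  0.2  0.2] q [ 0.25 -0.06 -0.8   0.35  0.2   1.22]
clock: 13.5
tcp_pos: [0.4709, 0.2675, 0.1011]
orientation: [0.114, 0.43, 0.865, 0.232]
wrist_force: [0.6, 1.7, 0.3]
finger_gap: 0.0003
grip_force: 0.0
t 13.5 tcp_st [-0.0742  0.0065  0.1011] F_st [1.6 1.  0.3] q [ 0.25 -0.04 -0.82  0.3   0.2   1.22]
```

```bash
python3 -m pendant '[{"travel":[-0.05,-0.019,0.032],"rot":[0,0,0],"fingers":-1},{"travel":[-0.096,-0.037,0.065],"rot":[0,0,0],"fingers":-1},{"travel":[-0.115,-0.05,0.087],"rot":[0,0,0],"fingers":-1},{"travel":[-0.133,-0.062,0.108],"rot":[0,0,0],"fingers":-1},{"travel":[-0.15,-0.075,0.13],"rot":[0,0,0],"fingers":-1},{"travel":[-0.167,-0.087,0.152],"rot":[0,0,0],"fingers":-1},{"travel":[-0.167,-0.087,0.152],"rot":[0,0,0],"fingers":-1}]'; python3 go.py; python3 - <<'E'
from fit import *
for n in('scene','top'):
    im,d=env.read_camera(n);C=cloud(n,d)
    for o in env.outline_of(n,'cover')[:1]:
        c,nn,s,P=screenfit(C[cv2.erode(o['mask'].astype(np.uint8),np.ones((3,3)))>0]); print(n,o['conf'],c,nn*np.sign(nn[2]),s,len(P))
    if n=='scene': cv2.imwrite('pics/a3.png',cv2.resize(im[170:290,170:330],(800,600)))
E
```

```text
clock: 14.2
tcp_pos: [0.4832, 0.2515, 0.0798]
orientation: [0.114, 0.431, 0.865, 0.232]
wrist_force: [-0.2, 1.1, 0.0]
finger_gap: 0.0001
grip_force: 0.2
t 14.2 tcp_st [-0.074  -0.0137  0.0798] F_st [0.5 1.  0. ] q [ 0.2   0.   -0.84  0.25  0.22  1.18]
top 0.89 [0.44957288 0.2670042  0.08058016] [ 0.17618235 -0.98379773  0.03319337] 0.010455934009501854 267
```

View pics/a3.png

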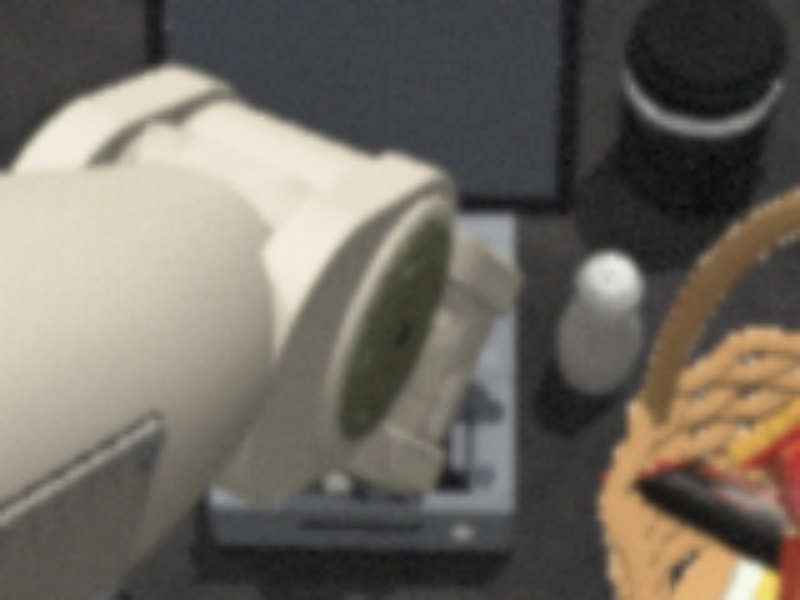

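The arm hides the cover in this view; I'll take the cover's height profile from the top camera's depth.

```bash
cat > prof.py <<'E'
from fit import *
O=np.array([.534,.307,0]);S=R.from_euler('z',37.05,degrees=True)
im,d=env.read_camera('top');W=S.inv().apply(cloud('top',d).reshape(-1,3)-O)
for lo,hi in((-.122,-.105),(-.105,-.08),(-.08,-.065)):
    m=(W[:,0]>lo)&(W[:,0]<hi)&(abs(W[:,1])<.06); P=W[m]
    print(lo,hi,[(int(y*1e3),int(m2.sum()),(np.percentile(P[m2,2],[0,50,100])*1e3).round().astype(int).tolist()) for y in np.arange(-.055,.05,.01) for m2 in [abs(P[:,1]-y)<.005] if m2.any()])
import sys
if len(sys.argv)>1: cv2.imwrite(f'pics/{sys.argv[1]}.png',cv2.resize(im[190:290,220:353],(800,600)))
E
python3 prof.py
```

```text
-0.122 -0.105 [(-55, 17, [29, 50, 52]), (-45, 3, [52, 52, 56]), (-34, 2, [189, 190, 192]), (-24, 17, [176, 223, 234]), (-14, 33, [210, 223, 238]), (-4, 48, [81, 217, 238]), (5, 45, [77, 86, 231]), (15, 27, [72, 76, 80]), (25, 24, [62, 71, 74]), (35, 25, [61, 64, 68]), (45, 24, [17, 52, 63])]
-0.105 -0.08 [(-55, 32, [46, 49, 53]), (-45, 17, [49, 52, 93]), (-34, 14, [94, 100, 102]), (-24, 15, [155, 203, 214]), (-14, 43, [151, 208, 215]), (-4, 85, [80, 164, 217]), (5, 40, [77, 81, 163]), (15, 36, [69, 75, 81]), (25, 37, [65, 70, 76]), (35, 35, [60, 65, 71]), (45, 36, [13, 51, 63])]
-0.08 -0.065 [(-55, 22, [12, 48, 53]), (-45, 4, [48, 51, 55]), (-34, 3, [96, 99, 102]), (-24, 9, [94, 207, 210]), (-14, 12, [87, 205, 209]), (-4, 33, [84, 88, 209]), (5, 21, [77, 80, 85]), (15, 22, [71, 76, 81]), (25, 20, [65, 70, 74]), (35, 21, [59, 64, 69]), (45, 22, [46, 52, 63])]
```

```bash
python3 -m pendant '[{"travel":[-0.017,-0.017,0.029],"rot":[0,0,0],"fingers":-1},{"travel":[-0.033,-0.031,0.054],"rot":[0,0,0],"fingers":-1},{"travel":[-0.046,-0.046,0.079],"rot":[0,0,0],"fingers":-1},{"travel":[-0.058,-0.058,0.101],"rot":[0,0,0],"fingers":-1},{"travel":[-0.067,-0.071,0.123],"rot":[0,0,0],"fingers":-1},{"travel":[-0.072,-0.081,0.141],"rot":[0,0,0],"fingers":-1},{"travel":[-0.072,-0.081,0.141],"rot":[0,0,0],"fingers":-1}]'; python3 go.py; python3 prof.py
```

```text
clock: 15.15
tcp_pos: [0.4884, 0.2448, 0.0603]
orientation: [0.114, 0.43, 0.865, 0.232]
wrist_force: [1.2, -0.2, 1.1]
finger_gap: 0.0001
grip_force: 0.6
t 15.15 tcp_st [-0.0739 -0.0221  0.0603] F_st [ 0.9 -0.9  1.1] q [ 0.18  0.04 -0.87  0.19  0.23  1.16]
-0.122 -0.105 [(-55, 5, [49, 50, 54]), (-45, 1, [164, 164, 164]), (-34, 15, [165, 199, 217]), (-24, 32, [191, 205, 218]), (-14, 43, [69, 198, 217]), (-4, 46, [67, 72, 214]), (5, 25, [64, 68, 73]), (15, 23, [60, 66, 68]), (25, 25, [60, 64, 67]), (35, 22, [58, 62, 65]), (45, 25, [18, 51, 61])]
-0.105 -0.08 [(-55, 29, [46, 49, 52]), (-45, 8, [68, 77, 81]), (-34, 12, [141, 180, 195]), (-24, 40, [135, 188, 193]), (-14, 73, [68, 166, 196]), (-4, 49, [67, 71, 184]), (5, 34, [64, 68, 71]), (15, 36, [62, 66, 70]), (25, 34, [59, 64, 67]), (35, 34, [57, 61, 66]), (45, 36, [14, 52, 64])]
-0.08 -0.065 [(-55, 15, [39, 49, 50]), (-45, 2, [75, 76, 77]), (-34, 8, [76, 131, 190]), (-24, 14, [72, 186, 190]), (-14, 27, [69, 75, 189]), (-4, 24, [68, 71, 183]), (5, 21, [65, 68, 73]), (15, 20, [62, 66, 70]), (25, 21, [60, 64, 66]), (35, 20, [58, 62, 65]), (45, 22, [46, 53, 62])]
```

```bash
python3 -m pendant '[{"travel":[-0.005,-0.006,0.011],"rot":[0,0,0],"fingers":-1},{"travel":[-0.01,-0.0125,0.022],"rot":[0,0,0],"fingers":-1},{"travel":[-0.015,-0.019,0.033],"rot":[0,0,0],"fingers":-1},{"travel":[-0.015,-0.025,0.043],"rot":[0,0,0],"fingers":-1},{"travel":[-0.015,-0.031,0.054],"rot":[0,0,0],"fingers":-1},{"travel":[-0.015,-0.0375,0.065],"rot":[0,0,0],"fingers":-1},{"travel":[-0.015,-0.044,0.076],"rot":[0,0,0],"fingers":-1},{"travel":[-0.015,-0.05,0.087],"rot":[0,0,0],"fingers":-1}]'; python3 go.py; python3 prof.py|tail -2
```

```text
clock: 16.0
tcp_pos: [0.4906, 0.2433, 0.0501]
orientation: [0.115, 0.43, 0.864, 0.233]
wrist_force: [-3.8, -3.6, 11.4]
finger_gap: 0.0001
grip_force: 5.6
t 16.0 tcp_st [-0.073  -0.0247  0.0501] F_st [-5.2 -0.5 11.4] q [ 0.18  0.06 -0.88  0.15  0.23  1.16]
-0.105 -0.08 [(-55, 27, [46, 50, 54]), (-45, 7, [63, 66, 71]), (-34, 16, [163, 177, 186]), (-24, 46, [121, 177, 183]), (-14, 79, [61, 130, 186]), (-4, 35, [60, 64, 137]), (5, 36, [59, 62, 65]), (15, 33, [58, 61, 65]), (25, 34, [57, 61, 65]), (35, 36, [56, 61, 65]), (45, 35, [15, 51, 61])]
-0.08 -0.065 [(-55, 12, [47, 50, 52]), (-45, 3, [67, 67, 68]), (-34, 9, [64, 176, 180]), (-24, 13, [64, 176, 180]), (-14, 30, [60, 67, 180]), (-4, 21, [61, 63, 66]), (5, 21, [60, 63, 65]), (15, 19, [60, 62, 64]), (25, 21, [59, 61, 64]), (35, 20, [58, 60, 63]), (45, 21, [46, 51, 62])]
```

```bash
python3 -m pendant '[{"travel":[0,-0.004,0.007],"rot":[0,0,0],"fingers":-1},{"travel":[0,-0.008,0.014],"rot":[0,0,0],"fingers":-1},{"travel":[0,-0.0125,0.022],"rot":[0,0,0],"fingers":-1},{"travel":[0,-0.017,0.029],"rot":[0,0,0],"fingers":-1},{"travel":[0,-0.021,0.036],"rot":[0,0,0],"fingers":-1},{"travel":[0,-0.021,0.036],"rot":[0,0,0],"fingers":-1}]'; python3 go.py; python3 prof.py|tail -1
```

```text
clock: 16.65
tcp_pos: [0.4904, 0.2436, 0.0446]
orientation: [0.115, 0.43, 0.865, 0.233]
wrist_force: [-3.6, -4.3, 11.3]
finger_gap: -0.0001
grip_force: 6.2
t 16.65 tcp_st [-0.073  -0.0244  0.0446] F_st [-5.5 -1.3 11.3] q [ 0.18  0.07 -0.89  0.14  0.23  1.16]
-0.08 -0.065 [(-55, 14, [40, 49, 52]), (-45, 1, [60, 60, 60]), (-34, 9, [58, 168, 173]), (-24, 15, [56, 171, 175]), (-14, 31, [57, 61, 173]), (-4, 20, [58, 60, 63]), (5, 20, [57, 60, 63]), (15, 20, [57, 59, 63]), (25, 20, [59, 60, 64]), (35, 20, [57, 59, 65]), (45, 22, [46, 51, 61])]
```

```bash
python3 -m pendant '[{"travel":[0,-0.004,0.007],"rot":[0,0,0],"fingers":-1},{"travel":[0,-0.008,0.014],"rot":[0,0,0],"fingers":-1},{"travel":[0,-0.0125,0.022],"rot":[0,0,0],"fingers":-1},{"travel":[0,-0.0125,0.022],"rot":[0,0,0],"fingers":-1}]'; python3 go.py; python3 prof.py|tail -1
```

```text
clock: 17.1
tcp_pos: [0.491, 0.2438, 0.0436]
orientation: [0.116, 0.43, 0.864, 0.234]
wrist_force: [-17.3, -12.4, 35.6]
finger_gap: 0.0004
grip_force: 17.6
t 17.1 tcp_st [-0.0724 -0.0245  0.0436] F_st [-21.3   0.5  35.6] q [ 0.18  0.07 -0.89  0.13  0.23  1.16]
-0.08 -0.065 [(-55, 16, [39, 48, 53]), (-45, 2, [59, 60, 61]), (-34, 9, [60, 169, 173]), (-24, 15, [57, 170, 172]), (-14, 32, [57, 61, 173]), (-4, 18, [58, 59, 62]), (5, 20, [56, 59, 63]), (15, 20, [57, 60, 62]), (25, 20, [55, 60, 63]), (35, 21, [57, 60, 65]), (45, 22, [46, 51, 60])]
```

The cover is on its stop (about 40 N). Back off upward and check that it holds.

```bash
python3 -m pendant '[{"travel":[0,0.02,-0.036],"rot":[0,0,0],"fingers":-1},{"travel":[0,0.06,-0.11],"rot":[0,0,0],"fingers":-1},{"travel":[0,0.16,-0.3],"rot":[0,0,0],"fingers":-1},{"travel":[0,0.32,-0.6],"rot":[0,0,0],"fingers":-1},{"travel":[0,0.42,-0.9],"rot":[0,0,0],"fingers":-1},{"travel":[0,0.42,-0.9],"rot":[0,0,0],"fingers":-1}]';python3 -m pendant '[{"travel":[0.4,0,-0.2],"rot":[0,0,0],"fingers":-1},{"travel":[0.8,0,-0.4],"rot":[0,0,0],"fingers":-1},{"travel":[1,0,-0.4],"rot":[0,0,0],"fingers":-1},{"travel":[1,0,-0.4],"rot":[0,0,0],"fingers":-1}]'; python3 -m pendant '[{"travel":[0.4,0,0],"rot":[0,0,0],"fingers":-1},{"travel":[0.8,0,0],"rot":[0,0,0],"fingers":-1},{"travel":[0.8,0,0],"rot":[0,0,0],"fingers":-1}]'; python3 go.py; python3 prof.py; python3 look.py a9; python3 - <<'E'
from h import *
d=env.read_camera('top')[1];C=cloud('top',d)
for t in('salt_shaker','espresso_cup_1','mouse','steel_canister','cup_lids'):
    for o in env.outline_of('top',t)[:1]: print(t,o['conf'],np.median(C[o['mask']&(d>0)],0).round(3))
E
```

```text
clock: 17.75
tcp_pos: [0.4838, 0.2377, 0.1647]
orientation: [0.117, 0.429, 0.864, 0.235]
wrist_force: [0.9, -1.7, 0.2]
finger_gap: -0.0
grip_force: 0.0
clock: 18.15
tcp_pos: [0.3865, 0.3203, 0.2006]
orientation: [0.112, 0.428, 0.866, 0.233]
wrist_force: [-0.5, 0.2, 0.9]
finger_gap: -0.0002
grip_force: 0.0
clock: 18.45
tcp_pos: [0.3274, 0.3981, 0.1997]
orientation: [0.112, 0.426, 0.867, 0.232]
wrist_force: [0.8, -0.4, 0.1]
finger_gap: -0.0
grip_force: 0.0
t 18.45 tcp_st [-0.11    0.1972  0.1997] F_st [ 0.4 -0.8  0.1] q [ 0.75 -0.21 -0.69  0.57 -0.04  1.66]
-0.122 -0.105 [(-55, 19, [26, 48, 52]), (-45, 22, [55, 60, 63]), (-34, 22, [59, 61, 64]), (-24, 23, [58, 62, 64]), (-14, 23, [57, 60, 65]), (-4, 24, [57, 60, 64]), (5, 23, [56, 60, 64]), (15, 23, [58, 61, 64]), (25, 25, [57, 59, 64]), (35, 23, [58, 61, 64]), (45, 25, [16, 51, 60])]
-0.105 -0.08 [(-55, 31, [46, 49, 53]), (-45, 31, [57, 61, 64]), (-34, 33, [58, 61, 66]), (-24, 34, [59, 61, 66]), (-14, 34, [57, 60, 63]), (-4, 33, [57, 61, 64]), (5, 35, [56, 60, 63]), (15, 34, [57, 61, 64]), (25, 34, [57, 60, 62]), (35, 34, [57, 60, 63]), (45, 35, [17, 51, 63])]
-0.08 -0.065 [(-55, 18, [28, 49, 52]), (-45, 17, [58, 61, 64]), (-34, 20, [58, 62, 67]), (-24, 20, [57, 60, 66]), (-14, 22, [58, 61, 64]), (-4, 20, [57, 61, 64]), (5, 19, [57, 61, 65]), (15, 20, [56, 60, 63]), (25, 20, [57, 60, 64]), (35, 21, [57, 60, 63]), (45, 22, [44, 52, 62])]
conf 0.82 [243.5, 181.0] yaw rel -0.1157300692986567 lean 29.869230949006212 std 0.0014295625995371403 3892 [0.52751071 0.30051939 0.23399632]
salt_shaker 0.3 [0.53  0.305 0.244]
espresso_cup_1 0.78 [0.474 0.432 0.042]
mouse 0.56 [0.389 0.059 0.03 ]
steel_canister 0.71 [0.507 0.285 0.206]
cup_lids 0.79 [0.725 0.242 0.11 ]
```

View pics/a9.png

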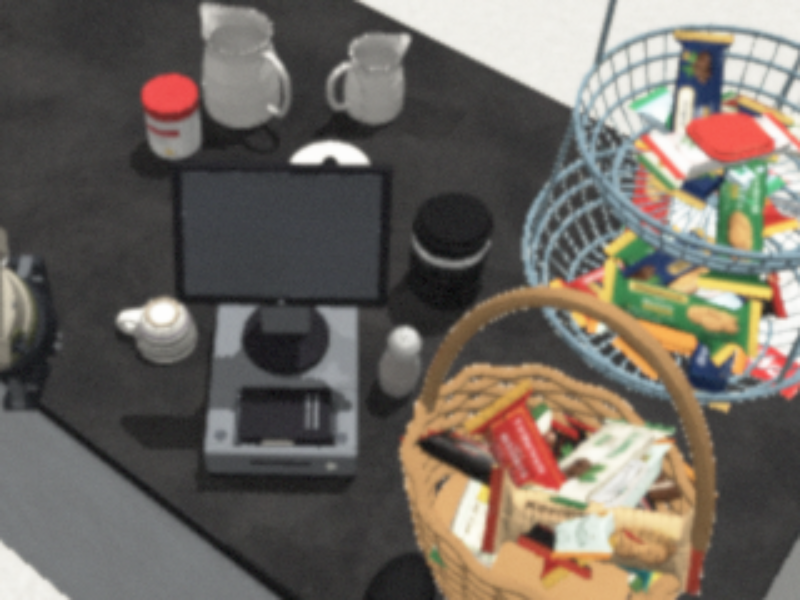

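The screen stands square and leaning back over the base (280,235), the cover is flat and shut (285,415), and the cup, salt and lids are where they were. The arm is clear, so I'm handing in.

```bash
python3 -c "
from workcell import env; print(env.hand_in())"
```

```text
the job is handed in; nothing more can be done
None
```

I handed the job in at about 19 s of the 51 s allowed: the screen is square to the base within about 0.3° and leans back 29.9°, and the cover is latched shut (measured flat after release, pressed with at most about 41 N). I saw nothing else moved, though at the end I only checked the salt shaker and steel canister by eye, because the network mislabelled them.

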